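Stow pipe fittings in their caddy compartments

TASK

Tidy up the white pipe fittings on the work mat: lay the right-angle elbow, the tee, the straight coupling and the round end cap each flat inside the caddy compartment whose floor shows its outline. The four-armed cross and the shallow 45-degree bend belong to another rig, so leave those two where they lie on the mat.

Things in the scene. Friction and masses are not known exactly. Their poses are not given: they have to be found in the camera images.
- elbow: All fittings are the same plain white plastic: a 26 mm cubic middle block with round arms of 22 mm diameter (end collars 24 mm), arm axes 13 mm above the underside; it lies flat on its block on the mat with z up. Right-angle elbow: two arms, along its +x and +y, each ending 42 mm from where the arm axes cross. Origin: on the underside; the arms cross at x = -12, y = -12 mm. The free middle of the +x arm is at x = 18, y = -12 mm. The fittings lie on a blue mat 3 mm thick.
- tee: Tee of the same make: a straight run along its y, ending 34 mm either side of the crossing, and one longer arm along +x ending 46 mm from the crossing. Origin: on the underside; the crossing is at x = -12, y = 0 mm; the free middle of the long arm is at x = 20, y = 0.
- coupling: Straight coupling of the same make: two arms in line along its x, 68 mm long in all, the 26 mm cubic block in the middle. Origin: centre of the underside.
- cap: Round end cap, upright: ribbed white disc 36 mm in diameter (38 over the small ribs) and 22 mm high with a 28 mm step on top, 26 mm high in all. Origin: centre of the underside.
- cross: Look-alike to be left alone: four-armed cross of the same make, arms along its x and y, 72 mm across. Origin: centre of the underside.
- bend: Look-alike to be left alone: shallow 45-degree bend of the same make, two arms 42 mm long from the crossing, along its +x and at 135 degrees from +x. Origin: on the underside; the crossing is at x = -4, y = -9 mm.
- bin_elbow: Compartment for the elbow: a square white open compartment, 112 mm outside, 104 mm inside, walls 4 mm thick and 28 mm high, clipped fixed into the caddy with the other three (two by two, 114 mm apart); the black flat outline on its floor is a right-angle L of two bars (elbow). Origin: centre of its underside, 5 mm above the bench; its inner floor is 4 mm above the origin; x and y run along its walls.
- bin_tee: Compartment for the tee: a square white open compartment, 112 mm outside, 104 mm inside, walls 4 mm thick and 28 mm high, clipped fixed into the caddy with the other three (two by two, 114 mm apart); the black flat outline on its floor is a T (tee). Origin: centre of its underside, 5 mm above the bench; its inner floor is 4 mm above the origin; x and y run along its walls.
- bin_coupling: Compartment for the coupling: a square white open compartment, 112 mm outside, 104 mm inside, walls 4 mm thick and 28 mm high, clipped fixed into the caddy with the other three (two by two, 114 mm apart); the black flat outline on its floor is a single straight bar 68 by 22 mm (coupling). Origin: centre of its underside, 5 mm above the bench; its inner floor is 4 mm above the origin; x and y run along its walls.
- bin_cap: Compartment for the cap: a square white open compartment, 112 mm outside, 104 mm inside, walls 4 mm thick and 28 mm high, clipped fixed into the caddy with the other three (two by two, 114 mm apart); the black flat outline on its floor is a round disc 36 mm in diameter (end cap). Origin: centre of its underside, 5 mm above the bench; its inner floor is 4 mm above the origin; x and y run along its walls.
Things that resemble listed ones, but are neither listed nor needed, are in the scene too. What is shaped like the tee but purple is not meant.

How it is judged:
By the outcome, as a careful person would: the job done as asked, in the order asked, and still so for the second after the job is handed in, with the robot touching nothing.
It also fails if it takes over 90 s, if anything falls off the work surface, if the arm or the gripper's body presses on something with over 40 N, if the wrist force passes 120 N, or if a joint passes its speed limit or range.

ROBOT

A 7-joint arm with a two-finger parallel gripper is mounted at the origin on the work surface. World frame = base frame: x ahead of the robot, y to its left, z up, the work surface at z = 0. Lengths are in mm, angles in rad, forces in N, time in s.
With the tool pointing down it reaches from about 350 to 900 mm from the base axis. Payload 19.9 kg.
Tool frame: the origin (TCP) lies at the very end of the fingers, on their centre line; the grasp point (between the pads) lies 19 mm behind it; z points along the fingers, y is the line along which they close (so a half turn about z gives the same grasp; the last joint's range is limited). The gripper opens to 94 mm and grips with 3 to 60 N. Pads are 16 mm wide; open, the fingers measure 119 mm over their backs; the gripper's body (75 mm by 177 mm) begins 78 mm behind the grasp point.
Start: joints at [-1.222, 0.417, -0.01, 1.614, 0.005, 1.111, -0.053], TCP at [237.49, 578.098, 205.425] pointing down, gripper open.
Joint ranges: [-2.81, 2.81], [-0.39, 2.02], [-1.27, 1.25], [0.06, 2.57], [-1.19, 4.33], [0.19, 2], [-2.82, 2.82]. Speed limits (rad/s): [1.89, 1.89, 2.39, 2.39, 3.01, 3.01, 3.01].

INTERFACE

Orientations are given as [roll, pitch, yaw] about the fixed x, y, z axes, in that order (R = Rz(yaw) Ry(pitch) Rx(roll)).
In Python, from rig import get_obs, read_camera, sign_off gives the robot as it stands.
- The arm moves only by the tool send_rows, never from a script. Its argument "steps" is a list of rows, each a list of 5 numbers: the shift along the tool's x, y, z in mm, then the turn about the tool's z in degrees, then the finger opening in mm, from 0 to 94. In form: [[tx, ty, tz, roll, hand], ...]. A call has 1 to 20 rows; each row shifts and turns the commanded pose from where the row before left it, along the tool's axes as they then stand; what a row does not reach is not made up. A row lasts 1/10 s, in which the tool goes at most 50 mm and 8.59 degrees, less where a joint would pass 70% of its speed; a pose out of reach is approached as far as the arm can. A call with a gripper value outside its range is refused whole. The fingers move at their own pace and stop on an object; "newtons" is the grip in N (left out, the last holds). Time passes only in rows, so rows that do not move let the fingers close. It gives the time, the measured TCP pose, the force, the opening and the grip force at its end, in the units of the state.
- get_obs(): the state, without advancing time (a new reading comes with each control period).
- read_camera(name): name is "side" or "top"; returns a dict with "pixels" (420x560x3 uint8, red, green, blue), "depth" (420x560 float32, mm along the optical axis (not along the pixel's ray), 0 where there is no reading), "K" (3x3 intrinsics, pixels), "view" (4x4, takes a point from world to camera coordinates). Camera axes: x right, y down, z forward; pixel columns grow to the right and rows downward; lengths in mm; the calibration is good to about 2 mm. A picture is of the moment at which its call begins.
- sign_off(): hands the job in; it is judged then, once.
The state is a dict: "clock": time; "q": joint angles; "qvel": joint speeds; "tau": joint torques, N m; "tcp_pos": TCP position; "ee_rot": TCP orientation; "contact_force": force on the tool from outside, world axes, zero at the start; "wrist_torque": the same for the moment, N m; "gripper_width": finger opening in mm; "gripper_force": force on a finger pad.
Only numpy, scipy, OpenCV 4.12 (cv2) and the standard library are available. Lean on these libraries where they do the work, as an engineer would, in place of code of your own. Each camera call takes 0.05 s, during which the arm holds its last target. There are 200 camera calls.

## Working session

There is one attempt and no reset: what is moved stays moved. The work goes in short steps, Python scripts to look and compute and a tool call to move; the robot and the scene stay as the last step left them, time stands still between calls to the robot, and variables do not carry over. Pictures are saved under pics/ and viewed, at most 14 in all, crops included, and the job is handed in when it is done.

Besides the shell and the picture viewer there is one more tool, called after "Emit:" as name(argument=value, ...), one argument or row to a line, values as JSON. send_rows: Moves the arm, as the interface text tells. Its arguments: {"type":"object","properties":{"steps":{"type":"array"},"newtons":{"type":"number"}},"required":["steps"]}

```bash
mkdir -p pics; python3 - <<'E'
from rig import *
import cv2,numpy as np
for n in("top","side"):
    c=read_camera(n); cv2.imwrite(f"pics/{n}0.png",c["pixels"][:,:,::-1]); np.savez(f"{n}0.npz",**c)
    print(n,c["K"].round(1).tolist(),c["view"].round(3).tolist(),(c["depth"]>0).mean())
o=get_obs();print(o)
E
```

```text
top [[419.0, 0.0, 283.3], [0.0, 419.0, 212.3], [0.0, 0.0, 1.0]] [[0.025, -0.999, -0.027, 120.174], [-0.997, -0.023, -0.071, 501.357], [0.071, 0.029, -0.997, 975.456], [0.0, 0.0, 0.0, 1.0]] 0.9960586734693877
side [[381.8, 0.0, 284.2], [0.0, 381.8, 213.6], [0.0, 0.0, 1.0]] [[0.927, -0.374, -0.019, -403.525], [-0.271, -0.636, -0.723, 252.768], [0.258, 0.675, -0.691, 848.927], [0.0, 0.0, 0.0, 1.0]] 0.9958886054421768
{'clock': 0.1, 'q': array([-1.22248644,  0.41788609, -0.01032249,  1.61408584,  0.0047095 ,
        1.11069038, -0.05302982]), 'qvel': array([-0.00102485, -0.00238569,  0.00049005, -0.0033518 , -0.00135294,
        0.00141138,  0.0005113 ]), 'tau': array([ 2.34415638e-04, -8.52582192e+01,  6.39525969e-01, -4.26703763e+01,
       -4.89255495e-02,  1.63616164e-02,  5.79557377e-05]), 'tcp_pos': array([237.38677988, 577.81487221, 204.91717352]), 'ee_rot': array([-3.14055009e+00,  8.38202704e-05,  2.75178290e+00]), 'contact_force': array([ 0.48322683, -0.30800892,  0.06832789]), 'wrist_torque': array([ 0.01263095, -0.02196007, -0.0769661 ]), 'gripper_force': 0.0, 'gripper_width': 94.36014488012538}
```

View pics/top0.png

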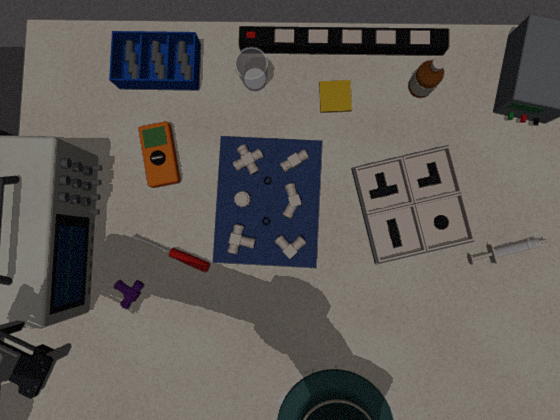

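View pics/side0.png

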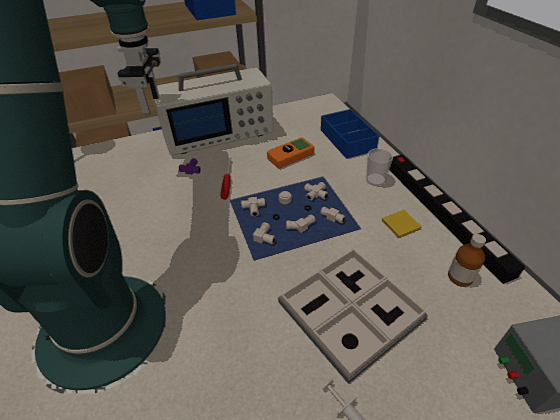

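Top view: cross (247,158), coupling (294,159), cap (242,199), bend (291,200), tee (239,238) and elbow (290,245) lie on the mat. The bins are tee (383,187), elbow (429,175), coupling (394,233) and cap (441,222).

```bash
cat > h.py <<'E'
import numpy as np,cv2
def ray(c,uv,z):
    "pixels -> world points on plane z"
    R,t=c["view"][:3,:3],c["view"][:3,3]; o=-R.T@t
    p=np.atleast_2d(np.array(uv,float))
    d=np.c_[(p-[c["K"][0,2],c["K"][1,2]])/[c["K"][0,0],c["K"][1,1]],np.ones(len(p))]@R
    return (o+d*((z-o[2])/d[:,2])[:,None])[:,:2]
def blobs(c,mask,z,lo,hi):
    n,l,s,ce=cv2.connectedComponentsWithStats(mask.astype(np.uint8))
    return [(ce[i],s[i,4],ray(c,np.argwhere(l==i)[:,::-1],z)) for i in range(1,n) if lo<s[i,4]<hi]
E
python3 - <<'E'
from h import *
c=dict(np.load("top0.npz")); im=c["pixels"].astype(int)
roi=np.zeros(im.shape[:2],bool); roi[138:266,218:320]=1
m=roi&(im[...,0]>95)&(im[...,0]>im[...,2]*.8)
for ce,a,p in blobs(c,m,16,60,2000):
    r=cv2.minAreaRect(p.astype(np.float32)); print("obj",ce.round(),a,p.mean(0).round(),np.array(r[0]).round(),np.array(r[1]).round(),round(r[2]))
roi[:]=0; roi[150:262,355:470]=1
m=roi&(im.max(2)<60)
for ce,a,p in blobs(c,m,9,60,2000):
    r=cv2.minAreaRect(p.astype(np.float32)); print("bin",ce.round(),a,p.mean(0).round(),np.array(r[0]).round(),np.array(r[1]).round(),round(r[2]))
a=cv2.resize(c["pixels"][135:270,212:325,::-1],None,fx=4.2,fy=4.2,interpolation=cv2.INTER_CUBIC)
b=cv2.resize(m.astype(np.uint8)[145:265,350:475]*255,None,fx=2,fy=2)
cv2.imwrite("pics/crop0.png",a)
E
```

```text
obj [247. 159.] 376 [626. 222.] [625. 222.] [61. 59.] 71
obj [294. 160.] 236 [626. 110.] [627. 110.] [25. 67.] 32
obj [291. 200.] 281 [528. 113.] [527. 111.] [38. 79.] 85
obj [242. 199.] 166 [529. 233.] [530. 233.] [31. 31.] 2
obj [318. 244.] 97 [426.  47.] [440.  48.] [128.   5.] 1
obj [238. 240.] 328 [431. 237.] [432. 230.] [58. 66.] 86
obj [290. 246.] 293 [419. 115.] [427. 116.] [54. 54.] 46
obj [237. 265.] 64 [372. 239.] [374. 231.] [ 5. 93.] 1
bin [452. 170.] 109 [ 610. -268.] [ 610. -268.] [100.   7.] 15
bin [404. 181.] 62 [ 582. -156.] [ 582. -156.] [102.   4.] 15
bin [430. 176.] 303 [ 594. -216.] [ 598. -209.] [52. 52.] 15
bin [382. 187.] 366 [ 565. -103.] [ 572. -101.] [57. 66.] 15
bin [364. 216.] 208 [496. -61.] [491. -63.] [210.   9.] 15
bin [464. 216.] 111 [ 500. -296.] [ 498. -297.] [102.   7.] 14
bin [417. 228.] 64 [ 469. -185.] [ 469. -185.] [102.   4.] 14
bin [441. 222.] 166 [ 485. -242.] [ 486. -242.] [31. 33.] 1
bin [394. 233.] 254 [ 457. -131.] [ 457. -131.] [67. 22.] 14
```

View pics/crop0.png

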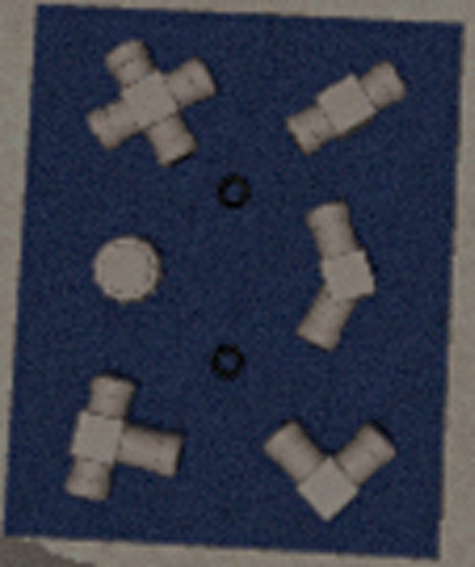

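```bash
python3 - <<'E'
from h import *
c=dict(np.load("top0.npz"))
P=lambda *a:(np.array(a)+.5)/4.2-.5+[212,135]
print(ray(c,[P(326,488),P(98,437),P(347,103),P(349,274)],29).round(1))
print(ray(c,[P(372,447),P(291,440),P(150,449),P(110,400),P(90,480),P(310,128),P(386,80)],25).round(1))
im=c["pixels"].astype(int)
roi=np.zeros(im.shape[:2],bool); roi[222:258,220:260]=1
m=(roi&(im[...,0]>80)&(im[...,0]>im[...,2]*.8)).astype(np.uint8)
p=ray(c,np.argwhere(m)[:,::-1],16); print(p.mean(0),cv2.minAreaRect(p.astype(np.float32)))
# tee axis: symmetric about its long arm -> direction maximising mirror asymmetry is eigenvector of inertia
w,v=np.linalg.eigh(np.cov((p-p.mean(0)).T)); print(w,np.degrees(np.arctan2(v[1],v[0])))
# depth-based high points
d=c["depth"];R,t=c["view"][:3,:3],c["view"][:3,3]
vv,uu=np.mgrid[138:266,216:322];z=d[138:266,216:322]
X=(np.stack([(uu-c["K"][0,2])/419*z,(vv-c["K"][1,2])/419*z,z],-1)-t)@R
for n,x0,y0 in(("elbow",420,116),("tee",432,232),("coup",626,110),("cap",530,233)):
    q=X[(abs(X[...,0]-x0)<45)&(abs(X[...,1]-y0)<45)&(X[...,2]>15)]; print(n,len(q),q[:,2].max(),cv2.minAreaRect(q[:,:2].astype(np.float32)),q.mean(0))
E
```

```text
[[407.9 115.7]
 [433.1 243.8]
 [624.7 108.9]
 [527.7 105.6]]
[[431.3  90.5]
 [434.1 135.9]
 [427.1 214.9]
 [454.  238.3]
 [409.  248.1]
 [610.8 129.6]
 [639.1  87.2]]
[430.74686104 237.17638923] ((431.5611572265625, 230.49395751953125), (58.628753662109375, 67.25729370117188), 86.20137023925781)
[238.64518741 263.16232139] [-99.3089999 170.6910001]
elbow 406 1011.6469653061664 ((428.1952819824219, 114.94811248779297), (53.407752990722656, 54.791534423828125), 46.03068542480469) [421.41921334 113.02320084 133.84092443]
tee 435 34.54834392303876 ((429.7831726074219, 227.34719848632812), (59.07297897338867, 68.08740997314453), 79.0037612915039) [430.85556214 233.99235017  27.07918444]
coup 298 35.487461214933624 ((623.29833984375, 109.40837097167969), (25.699241638183594, 68.2702865600586), 34.738189697265625) [622.37959146 109.33832596  27.26938226]
cap 192 35.28199195704278 ((527.2276000976562, 230.92813110351562), (35.52516174316406, 35.64237976074219), 18.960622787475586) [527.45339351 230.20213458  27.87671491]
```

Emit:
send_rows(
  steps=[
    [-12.7,-30.8,0,0,50],
    [-12.7,-30.8,0,0,50],
    [-12.7,-30.8,0,0,50],
    [-12.7,-30.8,0,0,50],
    [-12.7,-30.8,0,0,50],
    [-12.7,-30.8,0,0,50],
    [-29.8,-16.7,0,0,50],
    [-29.8,-16.7,0,0,50],
    [-29.8,-16.7,0,0,50],
    [-29.8,-16.7,0,0,50],
    [-29.8,-16.7,0,0,50],
    [-29.8,-16.7,0,0,50],
    [-29.8,-16.7,0,0,50],
    [-29.8,-16.7,0,0,50],
    [-29.8,-16.7,0,0,50],
    [0,0,0,0,50],
    [0,0,0,0,50],
  ],
)

```text
clock: 1.8
tcp_pos: [428.6, 137.0, 205.2]
ee_rot: [-3.141, -0.0, 2.751]
contact_force: [-0.4, 1.5, -1.1]
gripper_width: 49.6
gripper_force: 0.0
```

Emit:
send_rows(
  steps=[
    [0,0,9,8.58,50],
    [0,0,9,8.58,50],
    [0,0,9,8.58,50],
    [0,0,9,8.58,50],
    [0,0,9,8.58,50],
    [0,0,9,8.58,50],
    [0,0,9,8.58,50],
    [0,0,9,8.58,50],
    [0,0,9,8.58,50],
    [0,0,9,8.58,50],
    [0,0,9,8.58,50],
    [0,0,9,8.58,50],
    [0,0,9,8.58,50],
    [0,0,0,0,50],
    [0,0,0,0,50],
  ],
)

```text
clock: 3.3
tcp_pos: [428.3, 137.9, 88.6]
ee_rot: [-3.141, 0.0, 0.811]
contact_force: [-0.4, -0.2, 0.5]
gripper_width: 50.0
gripper_force: 0.0
```

```bash
python3 - <<'E'
from rig import *
import cv2
a,b=read_camera("side")["pixels"],read_camera("top")["pixels"]
f=lambda i:cv2.resize(i[...,::-1],(400,600))
cv2.imwrite("pics/1.png",cv2.hconcat([cv2.resize(a[110:270,200:390,::-1],(400,340)),cv2.resize(b[130:290,200:390,::-1],(400,340))]))
E
```

```text
(no output)
```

View pics/1.png

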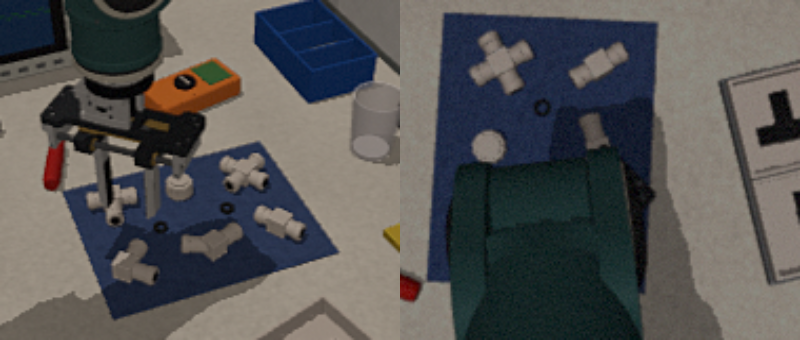

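The side view (left half) shows the open fingers above the elbow's rear arm, near (130,150) in the picture. The alignment looks plausible, so I'm descending.

Emit:
send_rows(
  newtons=20,
  steps=[
    [0,0,15,0,50],
    [0,0,15,0,50],
    [0,0,15,0,50],
    [0,0,15,0,50],
    [0,0,12,0,50],
    [0,0,10,0,50],
    [0,0,0,0,50],
    [0,0,0,0,50],
    [0,0,0,0,10],
    [0,0,0,0,10],
    [0,0,0,0,10],
    [0,0,0,0,10],
    [0,0,0,0,10],
    [0,0,0,0,10],
    [0,0,0,0,10],
    [0,0,0,0,10],
  ],
)

```text
clock: 5.0
tcp_pos: [428.8, 137.4, 6.5]
ee_rot: [3.141, -0.0, 0.805]
contact_force: [1.0, 1.3, 1.8]
gripper_width: 21.5
gripper_force: 19.8
```

Emit:
send_rows(
  steps=[
    [0,0,-15,0,10],
    [0,0,-25,0,10],
    [0,0,-25,0,10],
    [0,0,-25,0,10],
    [0,0,-20,0,10],
    [-11.44,28.5,0,0,10],
    [-11.44,28.5,0,0,10],
    [-11.44,28.5,0,0,10],
    [-11.44,28.5,0,0,10],
    [-11.44,28.5,0,0,10],
    [-11.44,28.5,0,0,10],
    [-11.44,28.5,0,0,10],
    [-11.44,28.5,0,0,10],
    [-11.44,28.5,0,0,10],
    [-11.44,28.5,0,0,10],
    [-11.44,28.5,0,0,10],
    [-11.44,28.5,0,0,10],
    [0,0,0,0,10],
  ],
)

```text
clock: 6.8
tcp_pos: [580.1, -202.9, 116.2]
ee_rot: [3.14, 0.002, 0.801]
contact_force: [-0.6, 0.3, 0.2]
gripper_width: 21.7
gripper_force: 19.8
```

Emit:
send_rows(
  steps=[
    [0,0,0,-8.34,10],
    [0,0,0,-8.34,10],
    [0,0,0,-8.34,10],
    [0,0,0,-8.34,10],
    [0,0,0,-8.34,10],
    [0,0,0,-8.34,10],
    [0,0,0,-8.34,10],
    [0,0,0,0,10],
    [0,0,0,0,10],
  ],
)

```text
clock: 7.7
tcp_pos: [579.9, -198.5, 116.4]
ee_rot: [-3.141, -0.0, 1.819]
contact_force: [0.7, -0.6, -0.8]
gripper_width: 21.5
gripper_force: 19.8
```

```bash
python3 - <<'E'
from rig import *
import cv2
a=read_camera("side")["pixels"]
cv2.imwrite("pics/2.png",cv2.resize(a[140:400,200:460,::-1],(600,600)))
E
```

```text
(no output)
```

View pics/2.png

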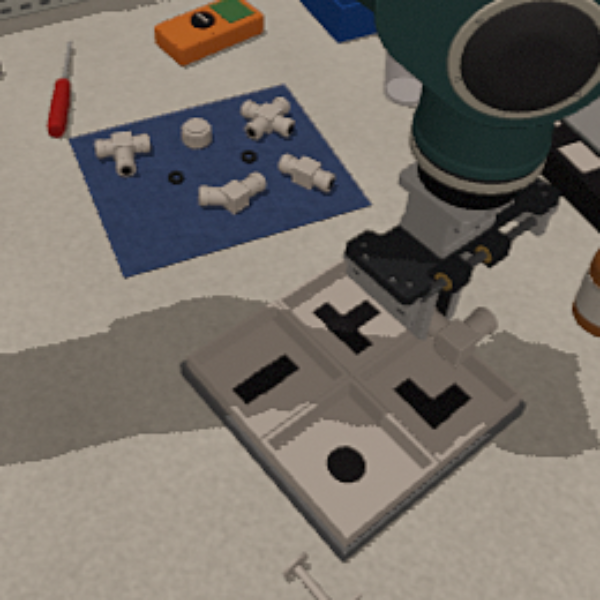

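The elbow is held level over its compartment, with its block at about (465,335) in the crop. I'm lowering and releasing.

Emit:
send_rows(
  steps=[
    [0,0,20,0,10],
    [0,0,20,0,10],
    [0,0,20,0,10],
    [0,0,20,0,10],
    [0,0,15,0,10],
    [0,0,7,0,10],
    [0,0,0,0,10],
    [0,0,0,0,10],
  ],
)

```text
clock: 8.55
tcp_pos: [580.5, -198.9, 15.1]
ee_rot: [3.141, 0.001, 1.823]
contact_force: [-0.1, -0.0, -0.7]
gripper_width: 21.4
gripper_force: 19.8
```

Emit:
send_rows(
  steps=[
    [0,0,2,0,10],
    [0,0,0,0,10],
    [0,0,0,0,34],
    [0,0,0,0,34],
    [0,0,0,0,34],
    [0,0,0,0,34],
    [0,0,-15,0,34],
    [0,0,-25,0,34],
    [0,0,-30,0,34],
    [0,0,-35,0,34],
    [0,0,0,0,34],
  ],
)

```text
clock: 9.65
tcp_pos: [582.3, -199.7, 123.0]
ee_rot: [3.135, 0.003, 1.824]
contact_force: [-0.2, -0.4, -0.1]
gripper_width: 33.9
gripper_force: 0.0
```

Emit:
send_rows(
  steps=[
    [33.5,-3.55,0,0,50],
    [33.5,-3.55,0,0,50],
    [33.5,-3.55,0,0,50],
    [33.5,-3.55,0,0,50],
    [33.5,-3.55,0,0,50],
    [33.5,-3.55,0,0,50],
    [33.5,-3.55,0,0,50],
    [33.5,-3.55,0,0,50],
    [33.5,-3.55,0,0,50],
    [33.5,-3.55,0,0,50],
    [33.5,-3.55,0,0,50],
    [33.5,-3.55,0,0,50],
    [33.5,-3.55,0,0,50],
    [0,0,15,8.3,50],
    [0,0,15,8.3,50],
    [0,0,15,8.3,50],
    [0,0,0,0,50],
    [0,0,0,0,50],
  ],
)

```text
clock: 11.45
tcp_pos: [426.4, 211.3, 73.0]
ee_rot: [3.141, 0.0, 1.394]
contact_force: [0.6, -1.1, 0.3]
gripper_width: 50.2
gripper_force: 0.0
```

```bash
python3 - <<'E'
from rig import *
import cv2
a,b=read_camera("side")["pixels"],read_camera("top")["pixels"]
cv2.imwrite("pics/3.png",cv2.hconcat([cv2.resize(a[110:270,200:390,::-1],(400,340)),cv2.resize(b[130:290,330:490,::-1],(340,340))]))
E
```

```text
(no output)
```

View pics/3.png

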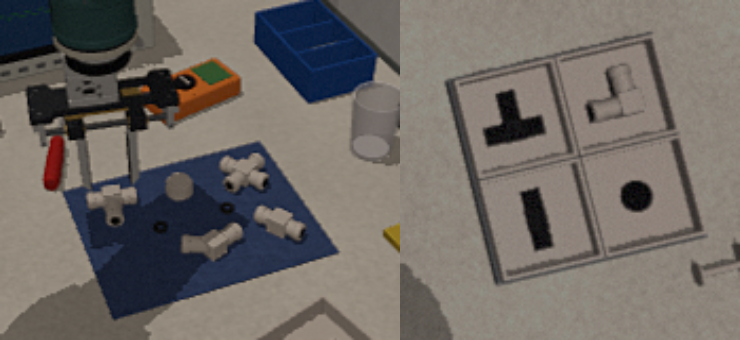

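The elbow lies flat on its outline, at (620,95) in the right half. The fingers straddle the tee's long arm at (110,170) in the left half.

Emit:
send_rows(
  steps=[
    [0,0,15,0,50],
    [0,0,15,0,50],
    [0,0,15,0,50],
    [0,0,13,0,50],
    [0,0,8.5,0,50],
    [0,0,0,0,50],
    [0,0,0,0,50],
    [0,0,0,0,10],
    [0,0,0,0,10],
    [0,0,0,0,10],
    [0,0,0,0,10],
    [0,0,0,0,10],
    [0,0,0,0,10],
    [0,0,0,0,10],
  ],
)

```text
clock: 12.95
tcp_pos: [426.4, 211.3, 6.0]
ee_rot: [3.142, 0.0, 1.389]
contact_force: [1.0, -0.1, 0.6]
gripper_width: 21.4
gripper_force: 19.7
```

Emit:
send_rows(
  steps=[
    [0,0,-15,0,10],
    [0,0,-25,0,10],
    [0,0,-25,0,10],
    [0,0,-25,0,10],
    [0,0,-20,0,10],
    [-22.9,17.8,0,0,10],
    [-22.9,17.8,0,0,10],
    [-22.9,17.8,0,0,10],
    [-22.9,17.8,0,0,10],
    [-22.9,17.8,0,0,10],
    [-22.9,17.8,0,0,10],
    [-22.9,17.8,0,0,10],
    [-22.9,17.8,0,0,10],
    [-22.9,17.8,0,0,10],
    [-22.9,17.8,0,0,10],
    [-22.9,17.8,0,0,10],
    [-22.9,17.8,0,0,10],
    [0,0,0,0,10],
  ],
)

```text
clock: 14.75
tcp_pos: [587.5, -101.5, 115.9]
ee_rot: [3.141, 0.002, 1.385]
contact_force: [-0.5, -0.2, -0.6]
gripper_width: 21.3
gripper_force: 19.8
```

Emit:
send_rows(
  steps=[
    [0,0,0,-8.2,10],
    [0,0,0,-8.2,10],
    [0,0,0,-8.2,10],
    [0,0,0,-8.2,10],
    [0,0,0,-8.2,10],
    [0,0,0,-8.2,10],
    [0,0,0,-8.2,10],
    [0,0,0,-8.2,10],
    [0,0,0,-8.2,10],
    [0,0,0,-8.2,10],
    [0,0,0,-8.2,10],
    [0,0,0,-8.2,10],
    [0,0,0,-8.2,10],
    [0,0,0,-8.2,10],
    [0,0,0,0,10],
    [0,0,0,0,10],
  ],
)

```text
clock: 16.35
tcp_pos: [586.7, -97.4, 115.9]
ee_rot: [3.141, -0.0, -2.895]
contact_force: [1.2, 0.9, -0.7]
gripper_width: 21.8
gripper_force: 19.8
```

```bash
python3 - <<'E'
from rig import *
import cv2
a=read_camera("side")["pixels"]
cv2.imwrite("pics/4.png",cv2.resize(a[140:400,200:460,::-1],(600,600)))
E
```

```text
(no output)
```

View pics/4.png

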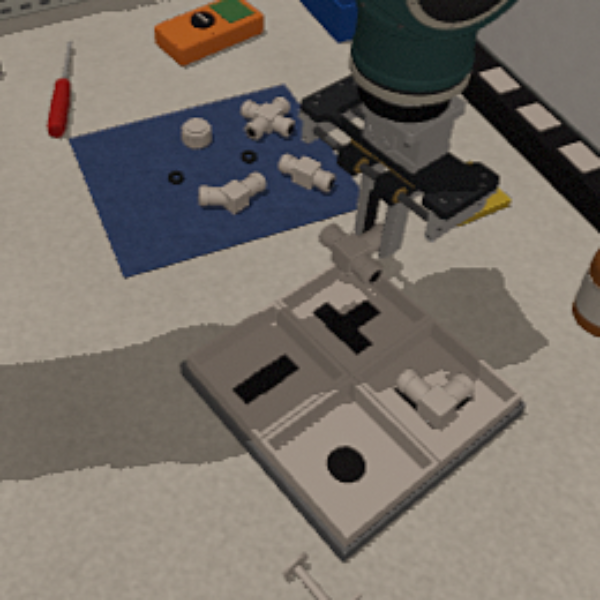

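The tee is held over its compartment, at (355,255) in the crop, turned the same way as its outline. I'm lowering and releasing.

Emit:
send_rows(
  steps=[
    [0,0,20,0,10],
    [0,0,20,0,10],
    [0,0,20,0,10],
    [0,0,20,0,10],
    [0,0,14,0,10],
    [0,0,9,0,10],
    [0,0,0,0,10],
    [0,0,0,0,10],
    [0,0,0,0,34],
    [0,0,0,0,34],
    [0,0,0,0,34],
    [0,0,0,0,34],
    [0,0,-15,0,34],
    [0,0,-25,0,34],
    [0,0,-30,0,34],
    [0,0,-35,0,34],
    [0,0,0,0,34],
    [0,0,0,0,34],
  ],
)

```text
clock: 18.2
tcp_pos: [587.3, -97.6, 119.5]
ee_rot: [-3.141, 0.002, -2.89]
contact_force: [0.1, 0.6, -0.8]
gripper_width: 33.8
gripper_force: 0.0
```

Emit:
send_rows(
  steps=[
    [-11.1,23.9,0,0,50],
    [-11.1,23.9,0,0,50],
    [-11.1,23.9,0,0,50],
    [-11.1,23.9,0,0,50],
    [-11.1,23.9,0,0,50],
    [-11.1,23.9,0,0,50],
    [-11.1,23.9,0,0,50],
    [-11.1,23.9,0,0,50],
    [0,0,5,7.93,50],
    [0,0,5,7.93,50],
    [0,0,5,7.93,50],
    [0,0,5,7.93,50],
    [0,0,5,7.93,50],
    [0,0,5,7.93,50],
    [0,0,5,7.93,50],
    [0,0,5,7.93,50],
    [0,0,5,7.93,50],
    [0,0,0,0,50],
    [0,0,0,0,50],
  ],
)

```text
clock: 20.1
tcp_pos: [624.9, 109.8, 72.5]
ee_rot: [-3.14, -0.0, 2.152]
contact_force: [0.4, -1.0, -0.3]
gripper_width: 50.0
gripper_force: 0.0
```

```bash
python3 - <<'E'
from rig import *
import cv2
a,b=read_camera("side")["pixels"],read_camera("top")["pixels"]
cv2.imwrite("pics/5.png",cv2.hconcat([cv2.resize(a[110:270,200:390,::-1],(400,340)),cv2.resize(b[130:290,330:490,::-1],(340,340))]))
E
```

```text
(no output)
```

View pics/5.png

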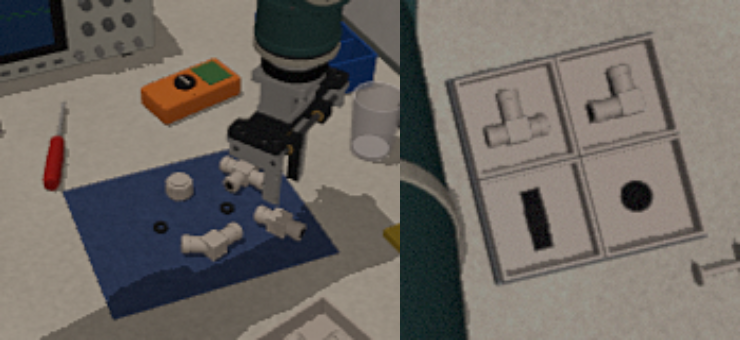

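The tee sits flat on its outline, at (515,125) in the right half. The fingers are above the coupling at (280,215) in the left half.

Emit:
send_rows(
  steps=[
    [0,0,15,0,50],
    [0,0,15,0,50],
    [0,0,15,0,50],
    [0,0,13,0,50],
    [0,0,8,0,50],
    [0,0,0,0,50],
    [0,0,0,0,50],
    [0,0,0,0,10],
    [0,0,0,0,10],
    [0,0,0,0,10],
    [0,0,0,0,10],
    [0,0,0,0,10],
    [0,0,0,0,10],
    [0,0,0,0,10],
  ],
)

```text
clock: 21.6
tcp_pos: [625.5, 109.8, 7.3]
ee_rot: [3.141, 0.0, 2.147]
contact_force: [-1.0, -0.1, 6.3]
gripper_width: 25.6
gripper_force: 20.0
```

Emit:
send_rows(
  steps=[
    [0,0,-15,0,10],
    [0,0,-25,0,10],
    [0,0,-25,0,10],
    [0,0,-25,0,10],
    [0,0,-20,0,10],
    [-10,-24.75,0,0,10],
    [-10,-24.75,0,0,10],
    [-10,-24.75,0,0,10],
    [-10,-24.75,0,0,10],
    [-10,-24.75,0,0,10],
    [-10,-24.75,0,0,10],
    [-10,-24.75,0,0,10],
    [-10,-24.75,0,0,10],
    [-10,-24.75,0,0,10],
    [-10,-24.75,0,0,10],
    [-10,-24.75,0,0,10],
    [0,0,0,0,10],
  ],
)

```text
clock: 23.3
tcp_pos: [455.4, -133.5, 117.9]
ee_rot: [3.141, 0.001, 2.143]
contact_force: [0.6, -0.0, -0.1]
gripper_width: 25.9
gripper_force: 20.0
```

Emit:
send_rows(
  steps=[
    [0,0,0,-7.93,10],
    [0,0,0,-7.93,10],
    [0,0,0,-7.93,10],
    [0,0,0,-7.93,10],
    [0,0,0,-7.93,10],
    [0,0,0,-7.93,10],
    [0,0,0,-7.93,10],
    [0,0,0,-7.93,10],
    [0,0,0,-7.93,10],
    [0,0,0,0,10],
    [0,0,0,0,10],
  ],
)

```text
clock: 24.4
tcp_pos: [457.3, -130.7, 117.4]
ee_rot: [-3.141, 0.0, -2.894]
contact_force: [-0.3, 0.4, 0.0]
gripper_width: 26.0
gripper_force: 20.0
```

```bash
python3 - <<'E'
from rig import *
import cv2
a=read_camera("side")["pixels"]
cv2.imwrite("pics/6.png",cv2.resize(a[140:400,200:460,::-1],(600,600)))
E
```

```text
(no output)
```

View pics/6.png

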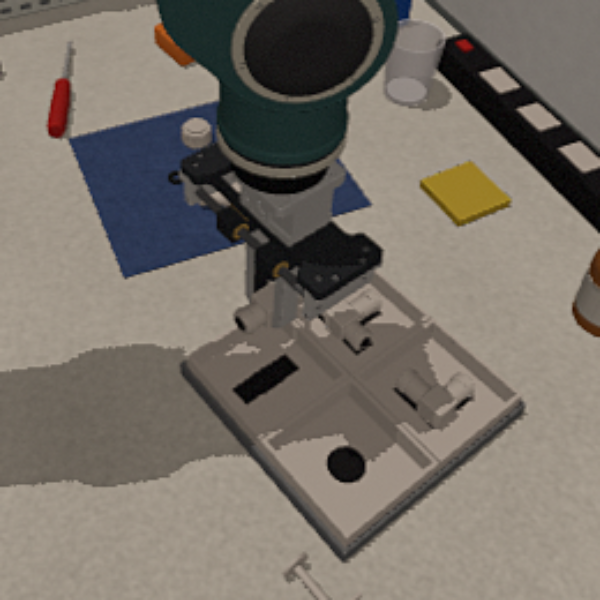

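The coupling is held above its bar outline, at (265,315) in the crop.

Emit:
send_rows(
  steps=[
    [0,0,20,0,10],
    [0,0,20,0,10],
    [0,0,20,0,10],
    [0,0,20,0,10],
    [0,0,15,0,10],
    [0,0,8.5,0,10],
    [0,0,0,0,10],
    [0,0,0,0,10],
    [0,0,0,0,38],
    [0,0,0,0,38],
    [0,0,0,0,38],
    [0,0,0,0,38],
    [0,0,-15,0,38],
    [0,0,-25,0,38],
    [0,0,-30,0,38],
    [0,0,-35,0,38],
    [0,0,0,0,60],
    [0,0,0,0,60],
  ],
)

```text
clock: 26.25
tcp_pos: [457.3, -130.9, 118.9]
ee_rot: [-3.141, 0.001, -2.89]
contact_force: [-0.3, -0.6, 0.2]
gripper_width: 50.5
gripper_force: 0.0
```

Emit:
send_rows(
  steps=[
    [-13.27,27.8,0,0,60],
    [-13.27,27.8,0,0,60],
    [-13.27,27.8,0,0,60],
    [-13.27,27.8,0,0,60],
    [-13.27,27.8,0,0,60],
    [-13.27,27.8,0,0,60],
    [-13.27,27.8,0,0,60],
    [-13.27,27.8,0,0,60],
    [-13.27,27.8,0,0,60],
    [-13.27,27.8,0,0,60],
    [-13.27,27.8,0,0,60],
    [-13.27,27.8,0,0,60],
    [0,0,20,0,60],
    [0,0,20,0,60],
    [0,0,0,0,60],
    [0,0,0,0,60],
  ],
)

```text
clock: 27.85
tcp_pos: [527.8, 231.5, 77.8]
ee_rot: [-3.141, -0.002, -2.89]
contact_force: [0.2, 0.4, 0.2]
gripper_width: 59.7
gripper_force: 0.0
```

```bash
python3 - <<'E'
from rig import *
import cv2
a,b=read_camera("side")["pixels"],read_camera("top")["pixels"]
cv2.imwrite("pics/7.png",cv2.hconcat([cv2.resize(a[110:270,200:390,::-1],(400,340)),cv2.resize(b[130:290,330:490,::-1],(340,340))]))
E
```

```text
(no output)
```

View pics/7.png

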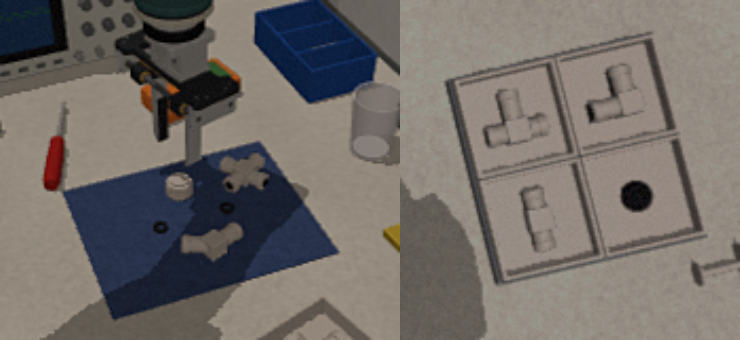

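The coupling sits on its outline, at (538,218) in the right half. The fingers are above the cap at (180,185) in the left half.

Emit:
send_rows(
  steps=[
    [0,0,20,0,60],
    [0,0,15,0,60],
    [0,0,15,0,60],
    [0,0,13,0,60],
    [0,0,8.5,0,60],
    [0,0,0,0,60],
    [0,0,0,0,60],
    [0,0,0,0,20],
    [0,0,0,0,20],
    [0,0,0,0,20],
    [0,0,0,0,20],
    [0,0,0,0,20],
    [0,0,0,0,20],
    [0,0,0,0,20],
  ],
)

```text
clock: 29.35
tcp_pos: [528.4, 231.9, 7.3]
ee_rot: [-3.142, 0.0, -2.89]
contact_force: [-1.4, -0.5, 5.1]
gripper_width: 35.3
gripper_force: 20.0
```

Emit:
send_rows(
  steps=[
    [0,0,-15,0,20],
    [0,0,-25,0,20],
    [0,0,-25,0,20],
    [0,0,-25,0,20],
    [0,0,-20,0,20],
    [10.6,-29.9,0,0,20],
    [10.6,-29.9,0,0,20],
    [10.6,-29.9,0,0,20],
    [10.6,-29.9,0,0,20],
    [10.6,-29.9,0,0,20],
    [10.6,-29.9,0,0,20],
    [10.6,-29.9,0,0,20],
    [10.6,-29.9,0,0,20],
    [10.6,-29.9,0,0,20],
    [10.6,-29.9,0,0,20],
    [10.6,-29.9,0,0,20],
    [10.6,-29.9,0,0,20],
    [10.6,-29.9,0,0,20],
    [10.6,-29.9,0,0,20],
    [10.6,-29.9,0,0,20],
  ],
)

```text
clock: 31.35
tcp_pos: [485.7, -243.3, 118.0]
ee_rot: [-3.141, 0.001, -2.89]
contact_force: [0.2, -1.1, -0.7]
gripper_width: 35.4
gripper_force: 20.0
```

Emit:
send_rows(
  steps=[
    [0,0,0,0,20],
    [0,0,0,0,20],
    [0,0,0,0,20],
  ],
)

```text
clock: 31.65
tcp_pos: [486.1, -241.0, 117.4]
ee_rot: [3.141, 0.0, -2.889]
contact_force: [0.0, 0.4, -0.8]
gripper_width: 35.6
gripper_force: 20.0
```

```bash
python3 - <<'E'
from rig import *
import cv2
a=read_camera("side")["pixels"]
cv2.imwrite("pics/8.png",cv2.resize(a[140:400,200:460,::-1],(600,600)))
E
```

```text
(no output)
```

View pics/8.png

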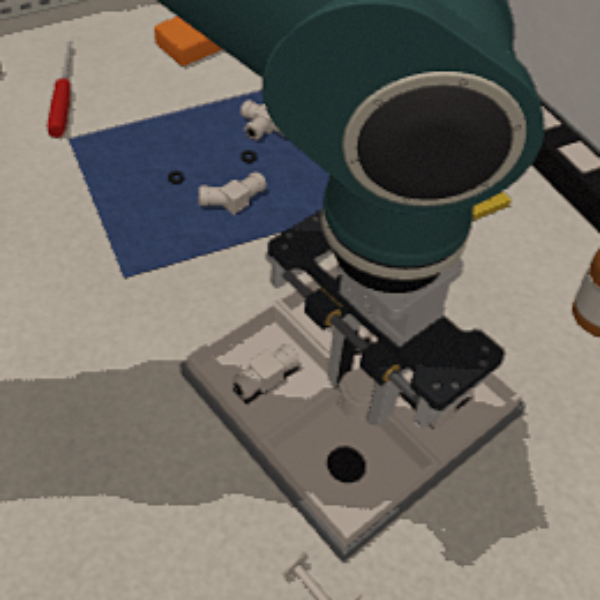

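The cap is held over its compartment, at (360,390) in the crop.

Emit:
send_rows(
  steps=[
    [0,0,20,0,20],
    [0,0,20,0,20],
    [0,0,20,0,20],
    [0,0,20,0,20],
    [0,0,15,0,20],
    [0,0,8.5,0,20],
    [0,0,0,0,20],
    [0,0,0,0,20],
    [0,0,0,0,48],
    [0,0,0,0,48],
    [0,0,0,0,48],
    [0,0,0,0,48],
    [0,0,-15,0,48],
    [0,0,-25,0,48],
    [0,0,-30,0,48],
    [0,0,-35,0,48],
    [0,0,-20,0,48],
    [0,0,0,0,48],
  ],
)

```text
clock: 33.5
tcp_pos: [487.3, -242.8, 142.4]
ee_rot: [-3.138, 0.004, -2.89]
contact_force: [-0.2, -0.4, -0.1]
gripper_width: 47.8
gripper_force: 0.0
```

Emit:
send_rows(
  steps=[
    [0,30,-5,0,60],
    [0,30,-5,0,60],
    [0,30,-5,0,60],
    [0,30,-5,0,60],
    [0,30,-5,0,60],
    [0,30,-5,0,60],
    [0,30,-5,0,60],
    [0,30,0,0,60],
    [0,30,0,0,60],
    [0,30,0,0,60],
    [0,30,0,0,60],
    [0,30,0,0,60],
    [0,30,0,0,60],
    [0,30,0,0,60],
    [0,0,0,0,60],
    [0,0,0,0,60],
    [0,0,0,0,60],
  ],
)

```text
clock: 35.2
tcp_pos: [381.5, 163.8, 173.4]
ee_rot: [-3.141, -0.0, -2.891]
contact_force: [0.5, -0.9, 0.4]
gripper_width: 59.8
gripper_force: 0.0
```

```bash
python3 - <<'E'
from rig import *
import cv2
a,b=read_camera("side")["pixels"],read_camera("top")["pixels"]
cv2.imwrite("pics/9.png",cv2.hconcat([cv2.resize(a[140:390,190:440,::-1],(400,400)),cv2.resize(b[130:290,330:490,::-1],(400,400))]))
E
```

```text
(no output)
```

View pics/9.png

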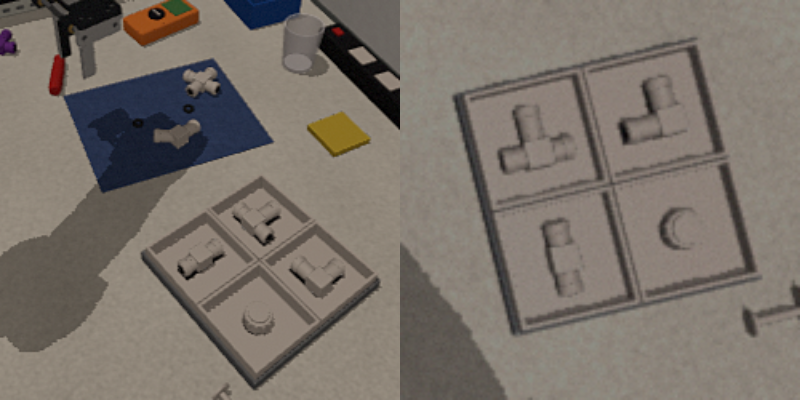

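All four fittings lie flat in their own compartments: tee (535,140), elbow (655,110), coupling (565,258) and cap (680,228) in the right half. The cross and the bend are still where they were on the mat.

```bash
python3 -c "
from rig import *
print(sign_off())"
```

```text
the job is handed in; nothing more can be done
None
```

The elbow, tee, coupling and cap each lie flat in their own compartments, the cross and bend were left in place, and the job is handed in at about 35 s on the robot's clock.

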